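Open the cold-mounting pressure pot and take out the cured mount

TASK

Open the blue pressure pot: turn its cap anticlockwise to the first stop and leave it resting there, not pressed, for about a second so that the pot can vent; then press the cap down against its spring, without forcing it, turn it on past the stop until it comes free, lift it off and stand it rim-down on the bare worktop beside the pot. Then take out the green mount, and stand it upright in the steel tray with the others, leaving everything else where it is.

Things in the scene. Friction and masses are not known exactly. Their poses are not given: they have to be found in the camera images.
- pot: blue round pot, fixed to the worktop, gauge on its -x side (reaching 61 mm out), brass valve on +x, a yellow dot above each. Origin: centre of its underside; z up. Base 120 mm wide, body 76 mm, steel neck 57 mm wide with its rim 100 mm up and a 34 mm bore. The cap lifts off only where the cap's x axis lies along the pot's x axis (either way, within 0.1 rad).
- cap: silvery round cap with fine ribs round its side, 73 mm wide, 41 mm high, about 0.18 kg; on top an upright red grip bar, 58 mm along cap x, 15 mm along y, 32 mm high (41 to 73 mm above the origin). Origin: centre of the open rim below, z up. Locked at first: origin 88 mm above the pot's, its x axis 1.36 to 1.45 rad clockwise from the pot's. 1 mm of play. Over 45 N between cap and pot is too much.
- pot_mouth (a point): centre of the neck's rim. Cap turned anticlockwise (from above): the first stop, firm, comes 0.58 to 1.23 rad short of lining up with the pot's x axis (set by hand, unseen); running friction 0.1 to 0.3 N m. There it can be pressed 5 mm down against a spring, 7 to 11 N, then hard, and turned on. Pressed more than 0.05 rad before the stop, safety notches catch it. End stop: 0.1 rad past lined up.
- mount: green round resin mount with a metal face on top, 30 mm across, 23 mm high, 35 g. Origin: centre of its underside, z up. It stands loose under the cap on the pot's pedestal, 92 mm above the pot's underside, so that with the cap off its upper 15 mm stand clear of the neck's rim.
- tray: shallow steel tray, 190 mm along x, 270 mm along y, rim 18 mm high, fixed. Origin: centre of its underside. Flat inside 160 x 240 mm, floor 2 mm up. The half towards -y is empty.
- mount_black: bystander: black mount, 30 mm across, 21 mm high, standing in the +y half of the tray. Origin: centre of its underside.
- mount_red: bystander: red mount, 30 mm across, 17 mm high, standing in the +y half of the tray. Origin: centre of its underside.
- dropper: bystander: small brown dropper bottle, 33 mm across, 106 mm high, behind the pot. Origin: centre of its underside.
- spare_cup: bystander: blue silicone mould cup, 40 mm across, 28 mm high, on the worktop in front. Origin: centre of its underside. (The worktop to the right of the pot, y -0.45 to -0.30, x 0.38 to 0.58, is clear.)

How it is judged:
On the way, in this order (a step that is already met when the one before it is completed fails the run):
1. the cap rests still, not pressed down, at its first stop (angle between the x axis of cap and the x axis of pot, either way round between 0.53 and 1.27 rad and z of cap in the frame of pot above 0.0868 m and angular speed of cap below 0.1 rad/s), for 0.7 s.
2. the cap is off the pot (z of cap in the frame of pot above 0.115 m), for 0.1 s.
At the end, for the whole second after the job is handed in: The cap stands rim-down on the worktop (tilt under 0.1 rad, its centre more than 9 cm from the pot's), the green mount stands upright (tilt under 0.1 rad) on the tray's floor inside its rim, both at rest (height (world z) of each of cap, mount below 0.006 m and angle between each of cap, mount's own z axis and vertical below 0.1 rad and horizontal distance between cap and pot above 0.09 m and linear speed of each of cap, mount below 0.02 m/s and x of mount in the frame of tray between -0.067 and 0.067 m and y of mount in the frame of tray between -0.107 and 0.107 m); the robot touches nothing.
It fails at once if the cap is forced against the pot (more than 45 N between them) (contact force between cap and pot above 45 N).
It fails at once if a bystander is moved more than 20 mm (distance of any of mount_black, mount_red, dropper, spare_cup from where it was at the start of the episode above 0.02 m).
It also fails if it takes over 72 s, if anything falls off the work surface, if the arm or the gripper's body presses on something with over 40 N, if the wrist force passes 120 N, or if a joint passes its speed limit or range.

ROBOT

A 6-joint arm with a two-finger parallel gripper is mounted at the origin on a cart in front of the work surface, level with it; the furniture and walls round the work are solid. World frame = base frame: x ahead of the robot, y to its left, z up, the work surface at z = 0. Lengths are in m, angles in rad, forces in N, time in s.
With the tool pointing down it reaches from about 0.35 to 0.975 m from the base axis. Payload 7.1 kg.
Tool frame: the origin (TCP) lies midway between the tips of the shut fingers; the grasp point (between the pads) lies 19 mm behind it; z points along the fingers, y is the line along which they close (so a half turn about z gives the same grasp; the last joint's range is limited). The gripper opens to 88 mm and grips with 3 to 60 N. Pads are 20 mm wide; open, the fingers measure 115 mm over their backs; the gripper's body (75 mm by 178 mm) begins 61 mm behind the grasp point.
Start: joints at [1.21, 0.423, 1.63, -0, 1.089, -0.019], TCP at [0.209, 0.589, 0.223] pointing down, gripper open.
Joint ranges: [-3, 3], [-0.9, 2.11], [0.09, 2.58], [-1.31, 4.45], [0.11, 2.69], [-2.54, 2.54]. Speed limits (rad/s): [2.39, 2.39, 3.01, 3.14, 3.14, 3.14].

INTERFACE

Orientations are given as a unit quaternion [w, x, y, z].
In Python, from bench import readout, optics, bot gives the robot as it stands. The module is installed in compiled form; this text tells all that it offers.
- The arm moves only by the tool apply_moves, never from a script. Its argument "increments" is a list of rows, each a list of 7 numbers: the opening, from 0 (shut) to 1 (fully open), then the shift along the tool's x, y, z in cm, then the turn, a rotation vector about the tool's x, y, z in degrees. A call has 1 to 20 rows; each row is the pose to reach, as a shift and turn from the pose commanded when the call began, along the tool's axes at that moment; what a row does not reach only later rows make up. A row lasts 1/8 s, in which the tool goes at most 62.5 mm and 10.7 degrees, less where a joint would pass 70% of its speed; a pose out of reach is approached as far as the arm can. A call with a gripper value outside its range is refused whole. The fingers move at their own pace and stop on an object; "grip_force" is the grip in N (left out, the last holds). Time passes only in rows, so rows that repeat a pose let the fingers close. It gives the time, the measured TCP pose, the force, the opening and the grip force at its end, in the units of the state.
- readout.state(): the state, without advancing time (a new reading comes with each control period).
- optics.capture(name): name is "scene" or "top" or "wrist"; returns the picture (480x640x3 uint8, blue, green, red); there is no depth.
- optics.camera_model(name): a dict with "mtx" (3x3 intrinsics, pixels), "distortion" ([k1, k2, p1, p2, k3] as OpenCV has them; the pictures are not rectified), "pose" (4x4, takes a point from camera to world coordinates); the wrist camera has in their place "mount" (4x4, takes a point from camera to tool coordinates, whose origin is the TCP and whose axes are the flange's). Camera axes: x right, y down, z forward; pixel columns grow to the right and rows downward; lengths in m; the calibration is good to about 2 mm. A picture is of the moment at which its call begins: read the wrist's pose just before it. camera_model takes no time and is no camera call.
- bot.sign_off(): hands the job in; it is judged then, once.
The state is a dict: "t": time; "qpos": joint angles; "dq": joint speeds; "effort": joint torques, N m; "position": TCP position; "tool_rot": TCP orientation; "force": force on the tool from outside, world axes, zero at the start; "ft_torque": the same for the moment, N m; "opening": finger opening in m; "finger_force": force on a finger pad.
Only numpy, scipy, OpenCV 4.12 (cv2) and the standard library are available. Lean on these libraries where they do the work, as an engineer would, in place of code of your own. Each camera call takes 0.05 s, during which the arm holds its last target. There are 200 camera calls.

## Working session

There is one attempt and no reset: what is moved stays moved. The work goes in short steps, Python scripts to look and compute and a tool call to move; the robot and the scene stay as the last step left them, time stands still between calls to the robot, and variables do not carry over. Pictures are saved under pics/ and viewed, at most 10 in all, crops included, and the job is handed in when it is done.

Besides the shell and the picture viewer there is one more tool, called after "Call:" by a JSON object that holds its "method" and its "body", one argument or row to a line. apply_moves: Moves the arm, as the interface text tells. Its arguments: {"type":"object","properties":{"increments":{"type":"array","items":{"type":"array","items":{"type":"number"}}},"grip_force":{"type":"number"}},"required":["increments"]}

```bash
mkdir -p pics
cat > h.py <<'E'
import numpy as np, cv2
from scipy.spatial.transform import Rotation as R
from bench import readout, optics, bot
def ray(name,px,st=None):
    c=optics.camera_model(name)
    if name=='wrist':
        T=np.eye(4);T[:3,:3]=R.from_quat(st['tool_rot'],scalar_first=True).as_matrix();T[:3,3]=st['position'];P=T@c['mount']
    else: P=np.array(c['pose'])
    u=cv2.undistortPoints(np.array([[px]],float),np.array(c['mtx']),np.array(c['distortion']))[0,0]
    return P[:3,3],P[:3,:3]@np.array([u[0],u[1],1])
def plane(name,px,z,st=None):
    o,d=ray(name,px,st); return o+d*(z-o[2])/d[2]
def proj(name,p,st=None):
    c=optics.camera_model(name)
    if name=='wrist':
        T=np.eye(4);T[:3,:3]=R.from_quat(st['tool_rot'],scalar_first=True).as_matrix();T[:3,3]=st['position'];P=T@c['mount']
    else: P=np.array(c['pose'])
    W=np.linalg.inv(P); return cv2.projectPoints(np.array(p,float).reshape(-1,1,3),cv2.Rodrigues(W[:3,:3])[0],W[:3,3],np.array(c['mtx']),np.array(c['distortion']))[0][:,0]
E
python3 - <<'E'
from h import *
s=readout.state();print({k:np.round(v,3) for k,v in s.items()})
for n in('scene','top'):
    cv2.imwrite(f'pics/{n}0.png',optics.capture(n)); print(np.round(optics.camera_model(n)['pose'],3))
print(optics.camera_model('wrist')['mount'])
E
```

```text
{'t': np.float64(0.0), 'qpos': array([ 1.21 ,  0.424,  1.631, -0.   ,  1.089, -0.019]), 'dq': array([-0.   ,  0.001, -0.   , -0.   ,  0.001, -0.001]), 'effort': array([ 2.0000e-03, -5.4462e+01, -2.7367e+01,  6.5000e-02,  2.3000e-02,
       -0.0000e+00]), 'position': array([0.209, 0.588, 0.222]), 'tool_rot': array([-0.   ,  0.17 ,  0.985, -0.001]), 'force': array([ 0.807, -0.696, -0.889]), 'ft_torque': array([-0.037, -0.048, -0.031]), 'finger_force': np.float64(0.0), 'opening': np.float64(0.088)}
[[-0.479 -0.383  0.789 -0.185]
 [-0.878  0.198 -0.437  0.527]
 [ 0.011 -0.902 -0.431  0.513]
 [ 0.     0.     0.     1.   ]]
[[-0.023 -0.999  0.047  0.536]
 [-1.     0.023 -0.015  0.097]
 [ 0.014 -0.047 -0.999  1.023]
 [ 0.     0.     0.     1.   ]]
[[-1.06911053e-03 -9.66898692e-01 -2.55158336e-01  6.97566607e-02]
 [ 9.99999428e-01 -1.04104295e-03 -2.45051173e-04 -3.59871668e-04]
 [-2.86911294e-05 -2.55158452e-01  9.66899252e-01 -1.62282206e-01]
 [ 0.00000000e+00  0.00000000e+00  0.00000000e+00  1.00000000e+00]]
```

View pics/top0.png

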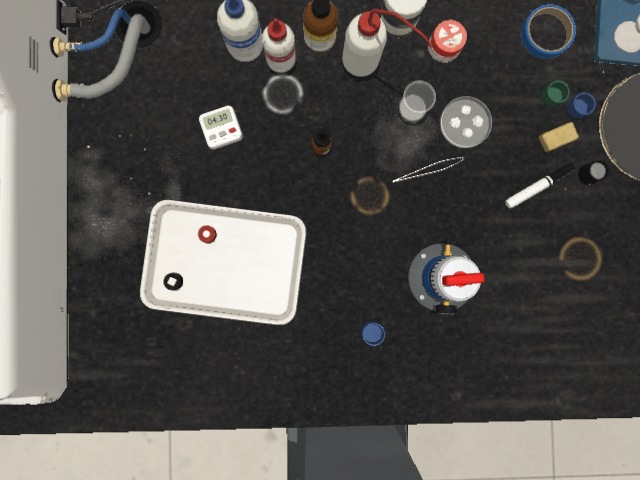

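View pics/scene0.png

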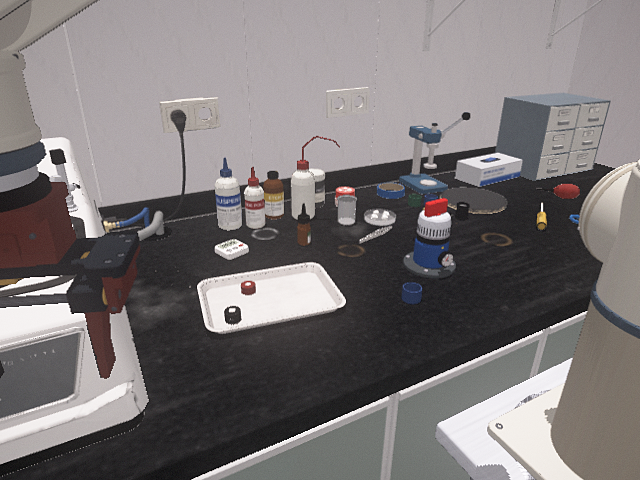

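The top view shows the pot base at about (445,277), with the gauge at the bottom (-x) and the red bar from (445,282) to (483,279). The tray spans (142..305, 200..325), with black at (173,282), red at (207,234) and the cup at (373,334).

```bash
cat >> h.py <<'E'
def red(im):
    h=cv2.cvtColor(im,cv2.COLOR_BGR2HSV); return ((((h[...,0]<8)|(h[...,0]>172))&(h[...,1]>150)&(h[...,2]>90))*255).astype(np.uint8)
def delta(st,p,yaw):
    "tool-frame shift (cm), turn about tool z (deg) to position p, tool x yaw (rad)"
    M=R.from_quat(st['tool_rot'],scalar_first=True)
    t=R.from_matrix(np.array([[np.cos(yaw),np.sin(yaw),0],[np.sin(yaw),-np.cos(yaw),0],[0,0,-1]]))
    return np.round(M.inv().apply(np.array(p)-st['position'])*100,2),np.round((M.inv()*t).as_rotvec(degrees=True),2)
def yawof(st):
    v=R.from_quat(st['tool_rot'],scalar_first=True).apply([1,0,0]);return np.arctan2(v[1],v[0])
E
python3 - <<'E'
from h import *
im=cv2.imread('pics/top0.png');s=readout.state()
m=red(im);m[:, :440]=0;m[:,490:]=0;m[:260]=0;m[300:]=0
c=cv2.minAreaRect(cv2.findNonZero(m));print('bar rect',c)
B=cv2.boxPoints(c);print([plane('top',b,.161)[:2].round(3) for b in B])
bar=plane('top',c[0],.158);print('bar',bar)
# tray: bright low-sat region
h=cv2.cvtColor(im,cv2.COLOR_BGR2HSV);t=((h[...,2]>170)&(h[...,1]<60)).astype(np.uint8)*255
t[:190]=0;t[335:]=0;t[:,:130]=0;t[:,320:]=0
r=cv2.minAreaRect(cv2.findNonZero(t));print('tray',r)
Q=np.array([plane('top',b,.018)[:2] for b in cv2.boxPoints(r)]);print(Q.round(3),Q.mean(0),np.linalg.norm(np.diff(Q,axis=0),axis=1))
print('pot base guess',plane('top',(444,277),0.0))
p=[bar[0],bar[1],.27];print(delta(s,p,np.radians(100)),yawof(s))
E
```

```text
bar rect ((463.5, 279.0), (14.0, 41.0), 90.0)
[array([ 0.523, -0.1  ]), array([ 0.522, -0.161]), array([ 0.501, -0.16 ]), array([ 0.502, -0.099])]
bar [ 0.51199548 -0.13077348  0.158     ]
tray ((222.4022216796875, 261.8492431640625), (156.85467529296875, 109.93757629394531), 7.275004863739014)
[[0.474 0.394]
 [0.662 0.368]
 [0.621 0.1  ]
 [0.434 0.128]] [0.54781267 0.24779994] [0.18890495 0.27113096 0.18910155]
pot base guess [ 0.5119022  -0.13799995  0.        ]
(array([-52.62, -57.62,  -4.72]), array([-7.000e-02,  4.000e-02,  6.042e+01])) 2.799841397869031
```

Call:
{"method": "apply_moves", "body": {
  "increments": [
    [1, -52.6, -57.6, -4.7, 0, 0, 60.4],
    [1, -52.6, -57.6, -4.7, 0, 0, 60.4],
    [1, -52.6, -57.6, -4.7, 0, 0, 60.4],
    [1, -52.6, -57.6, -4.7, 0, 0, 60.4],
    [1, -52.6, -57.6, -4.7, 0, 0, 60.4],
    [1, -52.6, -57.6, -4.7, 0, 0, 60.4],
    [1, -52.6, -57.6, -4.7, 0, 0, 60.4],
    [1, -52.6, -57.6, -4.7, 0, 0, 60.4],
    [1, -52.6, -57.6, -4.7, 0, 0, 60.4],
    [1, -52.6, -57.6, -4.7, 0, 0, 60.4],
    [1, -52.6, -57.6, -4.7, 0, 0, 60.4],
    [1, -52.6, -57.6, -4.7, 0, 0, 60.4],
    [1, -52.6, -57.6, -4.7, 0, 0, 60.4],
    [1, -52.6, -57.6, -4.7, 0, 0, 60.4],
    [1, -52.6, -57.6, -4.7, 0, 0, 60.4],
    [1, -52.6, -57.6, -4.7, 0, 0, 60.4],
    [1, -52.6, -57.6, -4.7, 0, 0, 60.4]
  ]
}}

```text
t: 2.22
position: [0.5117, -0.1292, 0.2698]
tool_rot: [-0.0, 0.642, 0.767, 0.0]
force: [1.1, 1.0, -0.2]
opening: 0.088
finger_force: 0.0
```

Run:
```python
from h import *
s=readout.state();im=optics.capture('wrist');cv2.imwrite('pics/w1.png',im)
print(s['t'],s['position'],np.degrees(yawof(s)),s['qpos'].round(3),s['force'].round(1),s['ft_torque'].round(2))
m=red(im);c=cv2.minAreaRect(cv2.findNonZero(m));print(c)
B=[plane('wrist',b,.161,s)[:2].round(4) for b in cv2.boxPoints(c)];print(B,np.mean(B,0))
```

```text
2.225 [ 0.51173455 -0.12917632  0.26976022] 100.0972069717564 [-0.27   0.225  1.799  0.     1.118 -0.446] [ 1.1  1.  -0.2] [-0.06  0.05 -0.05]
((472.7308654785156, 256.8892822265625), (340.1632080078125, 76.32080841064453), 4.985145568847656)
[array([ 0.5041, -0.1603]), array([ 0.4992, -0.1008]), array([ 0.7638, -0.0763]), array([ 0.7846, -0.1382])] [ 0.637925 -0.1189  ]
```

View pics/w1.png

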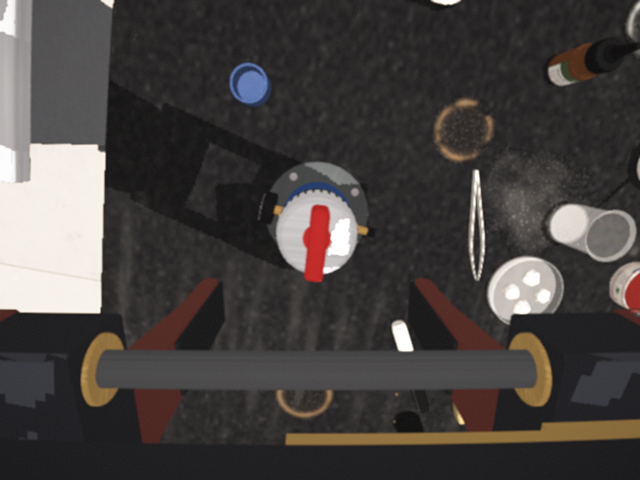

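The wrist view shows the red bar from (319,207) to (314,281), with yellow dots near (277,211) on the gauge side and (362,231) on the valve side.

Run:
```python
from h import *
s=readout.state();im=cv2.imread('pics/w1.png')
m=red(im);k=np.zeros_like(m);k[195:290,295:345]=255;m&=k
m=cv2.morphologyEx(m,cv2.MORPH_OPEN,np.ones((5,5)))
c=cv2.minAreaRect(cv2.findNonZero(m));print(c)
B=np.array([plane('wrist',b,.161,s)[:2] for b in cv2.boxPoints(c)]);print(B.round(4),B.mean(0))
e=np.diff(B,axis=0);print(np.linalg.norm(e,axis=1),np.degrees(np.arctan2(e[:,1],e[:,0])))
h=cv2.cvtColor(im,cv2.COLOR_BGR2HSV);y=((h[...,0]>12)&(h[...,0]<35)&(h[...,1]>110)&(h[...,2]>90)).astype(np.uint8)
y[:190]=0;y[250:]=0;y[:,:260]=0;y[:,385:]=0
n,l,st,ce=cv2.connectedComponentsWithStats(y)
for i in range(1,n):
  if st[i,4]>6: print(st[i],ce[i],[plane('wrist',ce[i],z,s)[:2].round(4) for z in(.06,.08)])
# base circle (grey) points from worktop plane
for p in [(303,170),(317,162),(370,205)]: print(plane('wrist',p,0.005,s)[:2])
x=cv2.resize(im[150:300,240:400],None,fx=4,fy=4,interpolation=cv2.INTER_CUBIC);cv2.imwrite('pics/w1c.png',x)
```

```text
((316.5, 243.5), (75.0, 25.0), 90.0)
[[ 0.4977 -0.1026]
 [ 0.5159 -0.0994]
 [ 0.5267 -0.1572]
 [ 0.5074 -0.1606]] [ 0.51191521 -0.12996107]
[0.01850134 0.05885158 0.01951637] [  10.01925072  -79.45580474 -169.99389097]
[274 205   8  10  62] [277.33870968 209.5483871 ] [array([ 0.471 , -0.1263]), array([ 0.4725, -0.1228])]
[358 225  10  10  77] [362.32467532 229.94805195] [array([ 0.5606, -0.132 ]), array([ 0.5573, -0.1282])]
[ 0.48888538 -0.08587561]
[ 0.5030271  -0.07432109]
[ 0.57245878 -0.111782  ]
```

View pics/w1c.png

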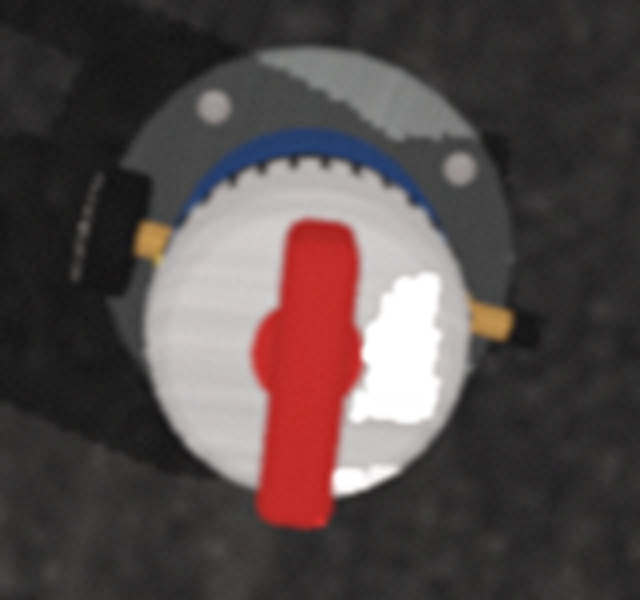

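The bar is centred near (0.512,-0.130) with yaw about -84.6°. The pot yaw is about -3.6°, so the cap sits at about -81°, which fits the 1.36–1.45 rad range. I'll descend and grip.

Call:
{"method": "apply_moves", "body": {
  "increments": [
    [0.6, -0.1, 0, 5, 0, 0, 4.7],
    [0.5, -0.1, 0, 10, 0, 0, 4.7],
    [0.5, -0.1, 0, 12.5, 0, 0, 4.7],
    [0.5, -0.1, 0, 13.6, 0, 0, 4.7],
    [0.5, -0.1, 0, 13.6, 0, 0, 4.7],
    [0.2, -0.1, 0, 13.6, 0, 0, 4.7],
    [0.1, -0.1, 0, 13.6, 0, 0, 4.7],
    [0.1, -0.1, 0, 13.6, 0, 0, 4.7],
    [0.1, -0.1, 0, 13.6, 0, 0, 4.7],
    [0.1, -0.1, 0, 13.6, 0, 0, 4.7]
  ],
  "grip_force": 20
}}

```text
t: 3.52
position: [0.5126, -0.1313, 0.1343]
tool_rot: [0.0, 0.674, 0.739, 0.0]
force: [-1.2, 0.9, 5.6]
opening: 0.0149
finger_force: 19.9
```

```bash
cat > s.py <<'E'
from h import *
s=readout.state();print(s['t'],s['position'].round(4),'yaw',np.degrees(yawof(s)).round(2),'F',s['force'].round(1),'T',s['ft_torque'].round(2),'op',s['opening'].round(4),s['finger_force'].round(1),s['qpos'].round(3))
E
python3 s.py
```

```text
Traceback (most recent call last):
  File "s.py", line 2, in <module>
    s=readout.state();print(s['t'],s['position'].round(4),'yaw',np.degrees(yawof(s)).round(2),'F',s['force'].round(1),'T',s['ft_torque'].round(2),'op',s['opening'].round(4),s['finger_force'].round(1),s['qpos'].round(3))
                                                                                                                                                       ^^^^^^^^^^^^^^^^^^
AttributeError: 'float' object has no attribute 'round'
```

Call:
{"method": "apply_moves", "body": {
  "increments": [
    [0.05, 0, 0, 0, 0, 0, -3],
    [0.05, 0, 0, 0, 0, 0, -6],
    [0.05, 0, 0, 0, 0, 0, -8],
    [0.05, 0, 0, 0, 0, 0, -8]
  ],
  "grip_force": 25
}}

```text
t: 4.03
position: [0.5127, -0.1313, 0.1343]
tool_rot: [0.001, 0.62, 0.784, 0.0]
force: [0.1, 0.1, 6.0]
opening: 0.0145
finger_force: 24.9
```

```bash
sed -i 's/\.round(\([0-9]\))/.__round__(\1)/g' s.py
cat > s.py <<'E'
from h import *
s=readout.state();r=lambda k,n:np.round(s[k],n)
print(r('t',2),r('position',4),'yaw',np.degrees(yawof(s)).round(2),'F',r('force',1),'T',r('ft_torque',2),'op',r('opening',4),r('finger_force',1),'q6',r('qpos',3)[5])
E
python3 s.py
```

```text
4.03 [ 0.5127 -0.1313  0.1343] yaw 103.33 F [0.1 0.1 6. ] T [-0.04  0.1  -0.09] op 0.0145 24.9 q6 -0.506
```

Call:
{"method": "apply_moves", "body": {
  "increments": [
    [0.05, 0, 0, 0, 0, 0, -2.5],
    [0.05, 0, 0, 0, 0, 0, -5],
    [0.05, 0, 0, 0, 0, 0, -5]
  ]
}}

```text
t: 4.4
position: [0.5127, -0.1313, 0.1343]
tool_rot: [0.001, 0.585, 0.811, 0.0]
force: [0.6, 0.1, 5.5]
opening: 0.0151
finger_force: 24.9
```

```bash
python3 s.py
```

```text
4.4 [ 0.5127 -0.1313  0.1343] yaw 108.33 F [0.6 0.1 5.5] T [ 0.01  0.09 -0.11] op 0.0151 24.9 q6 -0.593
```

Call:
{"method": "apply_moves", "body": {
  "increments": [
    [0.05, 0, 0, 0, 0, 0, -2.5],
    [0.05, 0, 0, 0, 0, 0, -5],
    [0.05, 0, 0, 0, 0, 0, -5]
  ]
}}

```text
t: 4.78
position: [0.5128, -0.1313, 0.1343]
tool_rot: [0.001, 0.55, 0.835, 0.0]
force: [-0.1, -0.0, 5.7]
opening: 0.015
finger_force: 24.9
```

```bash
python3 s.py
```

```text
4.78 [ 0.5128 -0.1313  0.1343] yaw 113.33 F [-0.1 -0.   5.7] T [-0.    0.08 -0.07] op 0.015 24.9 q6 -0.68
```

Call:
{"method": "apply_moves", "body": {
  "increments": [
    [0.05, 0, 0, 0, 0, 0, -2.5],
    [0.05, 0, 0, 0, 0, 0, -5]
  ]
}}

```text
t: 5.03
position: [0.5128, -0.1314, 0.1343]
tool_rot: [0.001, 0.512, 0.859, 0.0]
force: [-0.4, 0.6, 5.3]
opening: 0.0153
finger_force: 24.9
```

```bash
python3 s.py
```

```text
5.03 [ 0.5128 -0.1314  0.1343] yaw 118.38 F [-0.4  0.6  5.3] T [-0.05  0.09 -0.23] op 0.0153 24.9 q6 -0.769
```

Call:
{"method": "apply_moves", "body": {
  "increments": [
    [0.05, 0, 0, 0, 0, 0, -2.5],
    [0.05, 0, 0, 0, 0, 0, -5]
  ]
}}

```text
t: 5.28
position: [0.5128, -0.1313, 0.1343]
tool_rot: [0.001, 0.474, 0.88, 0.0]
force: [0.7, -0.1, 5.3]
opening: 0.015
finger_force: 24.9
```

```bash
python3 s.py
```

```text
5.28 [ 0.5128 -0.1313  0.1343] yaw 123.38 F [ 0.7 -0.1  5.3] T [-0.04  0.06 -0.16] op 0.015 24.9 q6 -0.856
```

Call:
{"method": "apply_moves", "body": {
  "increments": [
    [0.05, 0, 0, 0, 0, 0, -2.5],
    [0.05, 0, 0, 0, 0, 0, -5]
  ]
}}

```text
t: 5.52
position: [0.5127, -0.1313, 0.1343]
tool_rot: [0.001, 0.435, 0.9, 0.0]
force: [-0.9, -0.7, 5.8]
opening: 0.0152
finger_force: 24.9
```

```bash
python3 s.py
```

```text
5.52 [ 0.5127 -0.1313  0.1343] yaw 128.38 F [-0.9 -0.7  5.8] T [-0.03  0.09 -0.19] op 0.0152 24.9 q6 -0.943
```

Call:
{"method": "apply_moves", "body": {
  "increments": [
    [0.05, 0, 0, 0, 0, 0, -2],
    [0.05, 0, 0, 0, 0, 0, -4]
  ]
}}

```text
t: 5.78
position: [0.5126, -0.1312, 0.1343]
tool_rot: [0.0, 0.404, 0.915, 0.0]
force: [-1.6, 0.9, 6.9]
opening: 0.0155
finger_force: 25.5
```

```bash
python3 s.py
```

```text
5.78 [ 0.5126 -0.1312  0.1343] yaw 132.31 F [-1.6  0.9  6.9] T [ 0.06  0.18 -0.6 ] op 0.0155 25.5 q6 -1.012
```

Call:
{"method": "apply_moves", "body": {
  "increments": [
    [0.05, 0, 0, 0, 0, 0, -2],
    [0.05, 0, 0, 0, 0, 0, -4]
  ]
}}

```text
t: 6.02
position: [0.5127, -0.1313, 0.1343]
tool_rot: [0.001, 0.372, 0.928, 0.0]
force: [-1.5, 0.6, 4.4]
opening: 0.0159
finger_force: 27.3
```

```bash
python3 s.py
```

```text
6.02 [ 0.5127 -0.1313  0.1343] yaw 136.28 F [-1.5  0.6  4.4] T [-0.05  0.1  -0.86] op 0.0159 27.3 q6 -1.082
```

The torque rose sharply at about 131–133°, so this is the first stop. I'll back off, open the fingers, and let it rest.

Call:
{"method": "apply_moves", "body": {
  "increments": [
    [0.05, 0, 0, 0, 0, 0, 3.5],
    [0.4, 0, 0, 0, 0, 0, 3.5],
    [0.4, 0, 0, 0, 0, 0, 3.5],
    [0.4, 0, 0, 0, 0, 0, 3.5],
    [0.4, 0, 0, 0, 0, 0, 3.5],
    [0.4, 0, 0, 0, 0, 0, 3.5],
    [0.4, 0, 0, 0, 0, 0, 3.5],
    [0.4, 0, 0, 0, 0, 0, 3.5],
    [0.4, 0, 0, 0, 0, 0, 3.5],
    [0.4, 0, 0, 0, 0, 0, 3.5],
    [0.4, 0, 0, 0, 0, 0, 3.5],
    [0.4, 0, 0, 0, 0, 0, 3.5],
    [0.4, 0, 0, 0, 0, 0, 3.5]
  ]
}}

```text
t: 7.65
position: [0.5121, -0.1311, 0.1337]
tool_rot: [-0.0, 0.4, 0.916, -0.0]
force: [0.2, 0.0, 0.5]
opening: 0.0354
finger_force: 0.0
```

```bash
python3 s.py
python3 - <<'E'
from h import *
s=readout.state();im=optics.capture('wrist');cv2.imwrite('pics/w2.png',im)
E
```

```text
7.65 [ 0.5121 -0.1311  0.1337] yaw 132.82 F [0.2 0.  0.5] T [-0.06 -0.04 -0.  ] op 0.0354 0.0 q6 -1.02
```

View pics/w2.png

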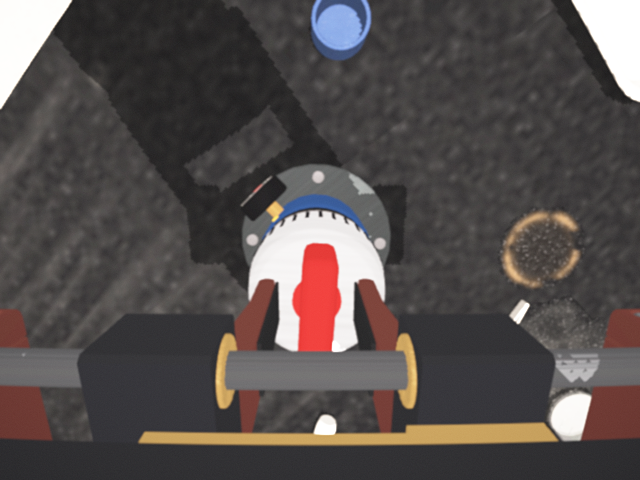

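The bar is at (320,295), upright and centred between the fingers. The cap is at rest, so I'll regrip, pre-load lightly against the stop, and press.

Call:
{"method": "apply_moves", "body": {
  "increments": [
    [0.1, 0, 0, 0, 0, 0, 0],
    [0.05, 0, 0, 0, 0, 0, 0],
    [0.05, 0, 0, 0, 0, 0, 0],
    [0.05, 0, 0, 0, 0, 0, -1],
    [0.05, 0, 0, 0, 0, 0, -1],
    [0.05, 0, 0, 0, 0, 0, -1]
  ],
  "grip_force": 45
}}

```text
t: 8.45
position: [0.5123, -0.131, 0.1337]
tool_rot: [0.0, 0.392, 0.92, 0.0]
force: [1.5, 2.3, -0.6]
opening: 0.0155
finger_force: 45.1
```

```bash
python3 s.py
```

```text
8.45 [ 0.5123 -0.131   0.1337] yaw 133.79 F [ 1.5  2.3 -0.6] T [ 0.24 -0.22 -0.74] op 0.0155 45.1 q6 -1.038
```

Call:
{"method": "apply_moves", "body": {
  "increments": [
    [0.05, 0, 0, 0, 0, 0, 0.6],
    [0.05, 0, 0, 0.15, 0, 0, 0.6],
    [0.05, 0, 0, 0.3, 0, 0, 0.6],
    [0.05, 0, 0, 0.3, 0, 0, 0.6]
  ]
}}

```text
t: 8.95
position: [0.5128, -0.1315, 0.1317]
tool_rot: [0.001, 0.397, 0.918, -0.0]
force: [0.4, 0.2, 1.4]
opening: 0.0149
finger_force: 44.3
```

```bash
python3 s.py
```

```text
8.95 [ 0.5128 -0.1315  0.1317] yaw 133.27 F [0.4 0.2 1.4] T [ 0.11 -0.1  -0.12] op 0.0149 44.3 q6 -1.028
```

Call:
{"method": "apply_moves", "body": {
  "increments": [
    [0.05, 0, 0, 0.1, 0, 0, 0],
    [0.05, 0, 0, 0.2, 0, 0, 0],
    [0.05, 0, 0, 0.2, 0, 0, 0]
  ]
}}

```text
t: 9.32
position: [0.5128, -0.1315, 0.1295]
tool_rot: [0.001, 0.396, 0.918, -0.0]
force: [0.4, 0.8, 9.0]
opening: 0.0148
finger_force: 44.3
```

```bash
python3 s.py
```

```text
9.32 [ 0.5128 -0.1315  0.1295] yaw 133.28 F [0.4 0.8 9. ] T [ 0.18  0.08 -0.12] op 0.0148 44.3 q6 -1.028
```

Call:
{"method": "apply_moves", "body": {
  "increments": [
    [0.05, 0, 0, 0.1, 0, 0, 0],
    [0.05, 0, 0, 0.15, 0, 0, 0],
    [0.05, 0, 0, 0.15, 0, 0, 0]
  ]
}}

```text
t: 9.7
position: [0.5128, -0.1315, 0.1284]
tool_rot: [0.001, 0.396, 0.918, -0.0]
force: [-1.0, 1.6, 11.5]
opening: 0.0151
finger_force: 44.3
```

```bash
python3 s.py
```

```text
9.7 [ 0.5128 -0.1315  0.1284] yaw 133.28 F [-1.   1.6 11.5] T [ 0.17  0.32 -0.11] op 0.0151 44.3 q6 -1.028
```

Call:
{"method": "apply_moves", "body": {
  "increments": [
    [0.05, 0, 0, 0.1, 0, 0, 0],
    [0.05, 0, 0, 0.1, 0, 0, 0]
  ]
}}

```text
t: 9.95
position: [0.5129, -0.1315, 0.1282]
tool_rot: [0.001, 0.397, 0.918, -0.0]
force: [-4.1, 2.0, 20.8]
opening: 0.0149
finger_force: 44.4
```

```bash
python3 s.py
```

```text
9.95 [ 0.5129 -0.1315  0.1282] yaw 133.28 F [-4.1  2.  20.8] T [ 0.37  0.77 -0.1 ] op 0.0149 44.4 q6 -1.028
```

The cap is fully down at 20.8 N. I'll ease off slightly and turn on.

Call:
{"method": "apply_moves", "body": {
  "increments": [
    [0.05, 0, 0, -0.05, 0, 0, -1],
    [0.05, 0, 0, -0.05, 0, 0, -3],
    [0.05, 0, 0, -0.05, 0, 0, -5]
  ]
}}

```text
t: 10.32
position: [0.5133, -0.1318, 0.1283]
tool_rot: [0.001, 0.356, 0.935, -0.0]
force: [-1.3, -0.1, 14.1]
opening: 0.0152
finger_force: 44.3
```

```bash
python3 s.py
```

```text
10.32 [ 0.5133 -0.1318  0.1283] yaw 138.33 F [-1.3 -0.1 14.1] T [ 0.11  0.31 -0.28] op 0.0152 44.3 q6 -1.116
```

Call:
{"method": "apply_moves", "body": {
  "increments": [
    [0.05, 0, 0, 0, 0, 0, -3],
    [0.05, 0, 0, 0, 0, 0, -6],
    [0.05, 0, 0, 0, 0, 0, -9],
    [0.05, 0, 0, 0, 0, 0, -12],
    [0.05, 0, 0, 0, 0, 0, -12]
  ]
}}

```text
t: 10.95
position: [0.5133, -0.1314, 0.1283]
tool_rot: [0.001, 0.256, 0.967, -0.0]
force: [-1.2, 3.0, 14.6]
opening: 0.0147
finger_force: 44.3
```

```bash
python3 s.py
```

```text
10.95 [ 0.5133 -0.1314  0.1283] yaw 150.28 F [-1.2  3.  14.6] T [ 0.43  0.25 -0.29] op 0.0147 44.3 q6 -1.325
```

Call:
{"method": "apply_moves", "body": {
  "increments": [
    [0.05, 0, 0, 0, 0, 0, -3],
    [0.05, 0, 0, 0, 0, 0, -6],
    [0.05, 0, 0, 0, 0, 0, -9],
    [0.05, 0, 0, 0, 0, 0, -12],
    [0.05, 0, 0, 0, 0, 0, -12]
  ]
}}

```text
t: 11.58
position: [0.5133, -0.1317, 0.1283]
tool_rot: [0.001, 0.154, 0.988, -0.0]
force: [-2.3, 1.1, 14.5]
opening: 0.0151
finger_force: 44.3
```

```bash
python3 s.py
```

```text
11.58 [ 0.5133 -0.1317  0.1283] yaw 162.29 F [-2.3  1.1 14.5] T [ 0.25  0.33 -0.29] op 0.0151 44.3 q6 -1.535
```

Call:
{"method": "apply_moves", "body": {
  "increments": [
    [0.05, 0, 0, 0, 0, 0, -3],
    [0.05, 0, 0, 0, 0, 0, -6],
    [0.05, 0, 0, 0, 0, 0, -9],
    [0.05, 0, 0, 0, 0, 0, -12],
    [0.05, 0, 0, 0, 0, 0, -14],
    [0.05, 0, 0, 0, 0, 0, -14]
  ]
}}

```text
t: 12.32
position: [0.5132, -0.1316, 0.1283]
tool_rot: [0.001, 0.033, 0.999, -0.001]
force: [-1.8, 2.1, 14.9]
opening: 0.0149
finger_force: 44.3
```

```bash
python3 s.py
```

```text
12.32 [ 0.5132 -0.1316  0.1283] yaw 176.27 F [-1.8  2.1 14.9] T [ 0.28  0.42 -0.31] op 0.0149 44.3 q6 -1.779
```

Call:
{"method": "apply_moves", "body": {
  "increments": [
    [0.05, 0, 0, -0.3, 0, 0, 0],
    [0.05, 0, 0, -0.6, 0, 0, 0],
    [0.05, 0, 0, -0.8, 0, 0, 0],
    [0.05, 0, 0, -0.9, 0, 0, 0],
    [0.05, 0, 0, -0.9, 0, 0, 0]
  ]
}}

```text
t: 12.95
position: [0.5113, -0.131, 0.1352]
tool_rot: [-0.001, 0.033, 0.999, 0.0]
force: [-0.9, -0.6, 0.8]
opening: 0.0145
finger_force: 44.8
```

```bash
python3 s.py
```

```text
12.95 [ 0.5113 -0.131   0.1352] yaw 176.24 F [-0.9 -0.6  0.8] T [-0.02  0.17 -0.03] op 0.0145 44.8 q6 -1.778
```

Call:
{"method": "apply_moves", "body": {
  "increments": [
    [0.05, 0, 0, -0.3, 0, 0, 0],
    [0.05, 0, 0, -0.6, 0, 0, 0],
    [0.05, 0, 0, -0.6, 0, 0, 0]
  ]
}}

```text
t: 13.32
position: [0.5123, -0.1312, 0.1419]
tool_rot: [0.0, 0.033, 0.999, -0.0]
force: [-0.2, 0.3, -1.4]
opening: 0.015
finger_force: 44.8
```

```bash
python3 s.py
```

```text
13.32 [ 0.5123 -0.1312  0.1419] yaw 176.22 F [-0.2  0.3 -1.4] T [0.06 0.03 0.01] op 0.015 44.8 q6 -1.778
```

Call:
{"method": "apply_moves", "body": {
  "increments": [
    [0.05, 0, 0, -1.5, 0, 0, 0],
    [0.05, 0, 0, -4, 0, 0, 0],
    [0.05, 0, 0, -7.5, 0, 0, 0],
    [0.05, 0, 0, -8, 0, 0, 0],
    [0.05, 0.3, -4, -8, 0, 0, 4],
    [0.05, 0.8, -9, -8, 0, 0, 10],
    [0.05, 1.2, -14, -8, 0, 0, 15],
    [0.05, 1.6, -19, -8, 0, 0, 20],
    [0.05, 1.6, -23, -8, 0, 0, 20],
    [0.05, 1.6, -24, -8, 0, 0, 20],
    [0.05, 1.6, -24, -5, 0, 0, 20],
    [0.05, 1.6, -24, -1, 0, 0, 20],
    [0.05, 1.6, -24, 3, 0, 0, 20],
    [0.05, 1.6, -24, 6, 0, 0, 20],
    [0.05, 1.6, -24, 8, 0, 0, 20],
    [0.05, 1.6, -24, 8.8, 0, 0, 20],
    [0.05, 1.6, -24, 8.8, 0, 0, 20]
  ]
}}

```text
t: 15.45
position: [0.4805, -0.3694, 0.0537]
tool_rot: [-0.0, 0.206, 0.979, 0.0]
force: [0.0, -0.8, -2.8]
opening: 0.0148
finger_force: 44.8
```

```bash
python3 s.py;python3 -c "
from h import *
cv2.imwrite('pics/sc2.png',optics.capture('scene')[150:330,330:630])"
```

```text
15.45 [ 0.4805 -0.3694  0.0537] yaw 156.23 F [ 0.  -0.8 -2.8] T [0.01 0.02 0.04] op 0.0148 44.8 q6 -1.831
```

View pics/sc2.png

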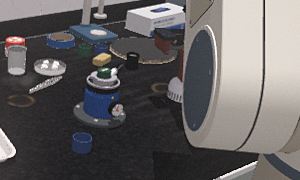

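The pot is open, the green mount stands in its neck, and the arm holds the cap at right. I'll lower until contact.

Call:
{"method": "apply_moves", "body": {
  "increments": [
    [0.05, 0, 0, 0.3, 0, 0, 0],
    [0.05, 0, 0, 0.6, 0, 0, 0],
    [0.05, 0, 0, 0.7, 0, 0, 0],
    [0.05, 0, 0, 0.7, 0, 0, 0]
  ]
}}

```text
t: 16.0
position: [0.4803, -0.3696, 0.0467]
tool_rot: [-0.0, 0.206, 0.979, 0.0]
force: [0.1, -0.6, -2.1]
opening: 0.0146
finger_force: 44.8
```

```bash
python3 s.py
```

```text
16.0 [ 0.4803 -0.3696  0.0467] yaw 156.21 F [ 0.1 -0.6 -2.1] T [-0.02  0.01 -0.01] op 0.0146 44.8 q6 -1.831
```

Call:
{"method": "apply_moves", "body": {
  "increments": [
    [0.05, 0, 0, 0.1, 0, 0, 0],
    [0.05, 0, 0, 0.2, 0, 0, 0],
    [0.05, 0, 0, 0.2, 0, 0, 0]
  ]
}}

```text
t: 16.38
position: [0.4805, -0.3696, 0.0457]
tool_rot: [0.0, 0.206, 0.979, -0.0]
force: [-2.5, 1.8, 7.5]
opening: 0.0148
finger_force: 44.8
```

```bash
python3 s.py
```

```text
16.38 [ 0.4805 -0.3696  0.0457] yaw 156.22 F [-2.5  1.8  7.5] T [0.33 0.44 0.01] op 0.0148 44.8 q6 -1.831
```

Call:
{"method": "apply_moves", "body": {
  "increments": [
    [0.05, 0, 0, -0.1, 0, 0, 0],
    [0.05, 0, 0, -0.1, 0, 0, 0],
    [0.5, 0, 0, -0.1, 0, 0, 0],
    [0.5, 0, 0, -0.1, 0, 0, 0],
    [0.5, 0, 0, -0.1, 0, 0, 0],
    [0.5, 0, 0, -2, 0, 0, 0],
    [0.5, 0, 0, -5, 0, 0, 0],
    [0.5, 0, 0, -10, 0, 0, 0],
    [0.5, 0, 0, -15, 0, 0, 0],
    [0.5, 0, 0, -21, 0, 0, 0],
    [0.5, 6.7, 23.1, -22.4, 0, 0, 0],
    [0.5, 6.7, 23.1, -22.4, 0, 0, 0],
    [0.5, 6.7, 23.1, -22.4, 0, 0, 0],
    [0.5, 6.7, 23.1, -22.4, 0, 0, 0],
    [0.5, 6.7, 23.1, -22.4, 0, 0, 0],
    [0.5, 6.7, 23.1, -22.4, 0, 0, 0],
    [0.5, 6.7, 23.1, -22.4, 0, 0, 0]
  ]
}}

```text
t: 18.5
position: [0.5121, -0.1323, 0.269]
tool_rot: [0.0, 0.207, 0.978, -0.0]
force: [-0.1, -0.2, 0.6]
opening: 0.0438
finger_force: 0.0
```

```bash
python3 s.py;python3 - <<'E'
from h import *
s=readout.state();im=optics.capture('wrist');cv2.imwrite('pics/w3.png',im)
h=cv2.cvtColor(im,cv2.COLOR_BGR2HSV);g=((h[...,0]>40)&(h[...,0]<90)&(h[...,1]>90)&(h[...,2]>40)).astype(np.uint8)
g=cv2.morphologyEx(g,cv2.MORPH_OPEN,np.ones((3,3)));n,l,st,ce=cv2.connectedComponentsWithStats(g)
for i in range(1,n):
  if st[i,4]>100:
    print(st[i],ce[i]); x,y,w,hh=st[i,:4]
    if 250<ce[i][0]<400: print(plane('wrist',ce[i],.115,s),[plane('wrist',q,.115,s)[:2].round(4) for q in((x,y+hh/2),(x+w,y+hh/2),(x+w/2,y),(x+w/2,y+hh))])
E
```

```text
18.5 [ 0.5121 -0.1323  0.269 ] yaw 156.14 F [-0.1 -0.2  0.6] T [-0.    0.02 -0.01] op 0.0438 0.0 q6 -1.429
```

View pics/w3.png

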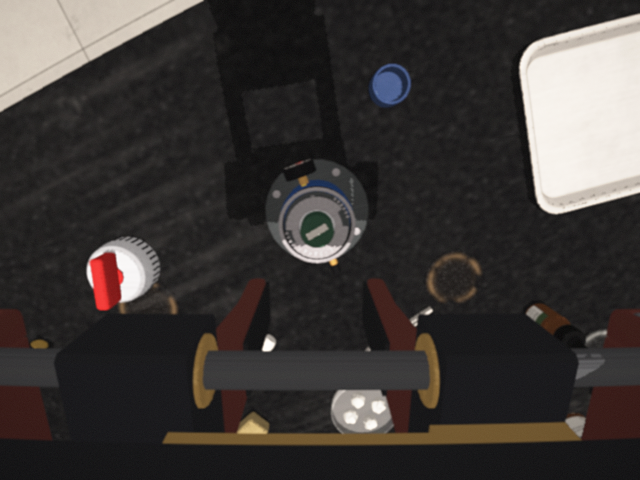

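The cap stands upright at left (120,270). The green mount's top is at about (317,229), inside the neck.

Run:
```python
from h import *
s=readout.state();im=cv2.imread('pics/w3.png')
b,g,r=[im[...,i].astype(int) for i in range(3)]
m=((g-r>12)&(g-b>3)).astype(np.uint8);k=np.zeros_like(m);k[200:260,290:345]=1;m&=k
c=cv2.findNonZero(m);e=cv2.minEnclosingCircle(c);print(len(c),e)
p=plane('wrist',e[0],.115,s);q=plane('wrist',(e[0][0]+e[1],e[0][1]),.115,s);print(p,np.linalg.norm(p-q)*2)
print(delta(s,[p[0],p[1],.1025],yawof(s)))
```

```text
660 ((316.7015075683594, 229.19403076171875), 17.347078323364258)
[ 0.51031904 -0.13132424  0.115     ] 0.030421224641077303
(array([ 0.2 ,  0.03, 16.63]), array([-0.01,  0.01, -0.  ]))
```

Call:
{"method": "apply_moves", "body": {
  "increments": [
    [0.5, 0.1, 0, 6, 0, 0, 0],
    [0.5, 0.1, 0, 11, 0, 0, 0],
    [0.5, 0.1, 0, 14.5, 0, 0, 0],
    [0.5, 0.1, 0, 16, 0, 0, 0],
    [0.5, 0.1, 0, 16.6, 0, 0, 0],
    [0.5, 0.1, 0, 16.6, 0, 0, 0],
    [0.25, 0.1, 0, 16.6, 0, 0, 0],
    [0.25, 0.1, 0, 16.6, 0, 0, 0],
    [0.25, 0.1, 0, 16.6, 0, 0, 0],
    [0.25, 0.1, 0, 16.6, 0, 0, 0],
    [0.25, 0.1, 0, 16.6, 0, 0, 0]
  ],
  "grip_force": 15
}}

```text
t: 19.92
position: [0.512, -0.1309, 0.1037]
tool_rot: [0.001, 0.206, 0.979, -0.0]
force: [-1.0, -0.7, 6.9]
opening: 0.0295
finger_force: 15.0
```

```bash
python3 s.py
```

```text
19.92 [ 0.512  -0.1309  0.1037] yaw 156.23 F [-1.  -0.7  6.9] T [0.03 0.15 0.  ] op 0.0295 15.0 q6 -1.429
```

Call:
{"method": "apply_moves", "body": {
  "increments": [
    [0.25, 0, 0, -1, 0, 0, 0],
    [0.25, 0, 0, -3, 0, 0, 0],
    [0.25, 0, 0, -6, 0, 0, 0],
    [0.25, 0, 0, -8, 0, 0, 0],
    [0.25, 1.4, 4, -8, 0, 0, 0],
    [0.25, 3.1, 9, -8, 0, 0, 0],
    [0.25, 4.8, 14, -8, 0, 0, 0],
    [0.25, 6.5, 19, -8, 0, 0, 0],
    [0.25, 8.2, 24, -8, 0, 0, 0],
    [0.25, 9.6, 28, -8, 0, 0, 0],
    [0.25, 10.4, 30.3, -8, 0, 0, 0],
    [0.25, 10.4, 30.3, -5, 0, 0, 0],
    [0.25, 10.4, 30.3, 0, 0, 0, 0],
    [0.25, 10.4, 30.3, 4, 0, 0, 0],
    [0.25, 10.4, 30.3, 7, 0, 0, 0],
    [0.25, 10.4, 30.3, 8, 0, 0, 0],
    [0.25, 10.4, 30.3, 8, 0, 0, 0]
  ]
}}

```text
t: 22.05
position: [0.5383, 0.1885, 0.0228]
tool_rot: [-0.0, 0.206, 0.979, -0.0]
force: [0.4, -0.2, -0.5]
opening: 0.0291
finger_force: 15.0
```

```bash
python3 s.py; python3 -c "
from h import *
im=optics.capture('scene')[200:340,180:400];cv2.imwrite('pics/sc3.png',cv2.resize(im,None,fx=3,fy=3))"
```

```text
22.05 [0.5383 0.1885 0.0228] yaw 156.22 F [ 0.4 -0.2 -0.5] T [ 0.02 -0.   -0.01] op 0.0291 15.0 q6 -0.84
```

View pics/sc3.png

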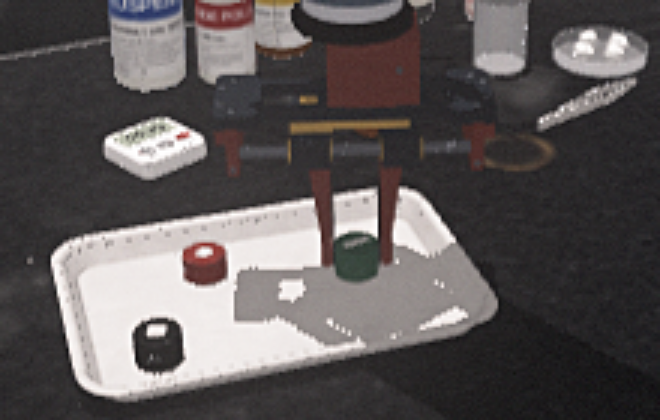

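The mount is held upright just above the floor of the empty half, at (355,255) in the crop. I'll lower until contact.

Call:
{"method": "apply_moves", "body": {
  "increments": [
    [0.25, 0, 0, 0.4, 0, 0, 0],
    [0.25, 0, 0, 0.7, 0, 0, 0],
    [0.25, 0, 0, 0.8, 0, 0, 0],
    [0.25, 0, 0, 0.8, 0, 0, 0]
  ]
}}

```text
t: 22.6
position: [0.5383, 0.1885, 0.0148]
tool_rot: [0.0, 0.206, 0.979, 0.0]
force: [-0.5, 0.8, -0.8]
opening: 0.0294
finger_force: 15.0
```

```bash
python3 s.py
```

```text
22.6 [0.5383 0.1885 0.0148] yaw 156.22 F [-0.5  0.8 -0.8] T [-0.05  0.01  0.01] op 0.0294 15.0 q6 -0.84
```

Call:
{"method": "apply_moves", "body": {
  "increments": [
    [0.25, 0, 0, 0.1, 0, 0, 0],
    [0.25, 0, 0, 0.15, 0, 0, 0],
    [0.25, 0, 0, 0.15, 0, 0, 0]
  ]
}}

```text
t: 22.98
position: [0.5383, 0.1885, 0.0133]
tool_rot: [-0.0, 0.206, 0.979, -0.0]
force: [-1.3, -0.0, 2.6]
opening: 0.0293
finger_force: 15.0
```

```bash
python3 s.py
```

```text
22.98 [0.5383 0.1885 0.0133] yaw 156.22 F [-1.3 -0.   2.6] T [-0.04  0.19  0.04] op 0.0293 15.0 q6 -0.84
```

Contact with the tray floor. Releasing and rising.

Call:
{"method": "apply_moves", "body": {
  "increments": [
    [0.4, 0, 0, 0, 0, 0, 0],
    [0.5, 0, 0, 0, 0, 0, 0],
    [0.5, 0, 0, 0, 0, 0, 0],
    [0.5, 0, 0, -1, 0, 0, 0],
    [0.5, 0, 0, -3, 0, 0, 0],
    [0.5, 0, 0, -7, 0, 0, 0],
    [0.5, 0, 0, -12, 0, 0, 0],
    [0.5, 0, 0, -18, 0, 0, 0],
    [0.5, 0, 0, -22, 0, 0, 0],
    [0.5, 0, 0, -22, 0, 0, 0],
    [0.5, 0, 0, -22, 0, 0, 0],
    [0.5, 0, 0, -22, 0, 0, 0]
  ]
}}

```text
t: 24.48
position: [0.5373, 0.1881, 0.2319]
tool_rot: [-0.001, 0.206, 0.979, -0.001]
force: [-0.3, -0.4, -0.1]
opening: 0.0438
finger_force: 0.0
```

```bash
python3 s.py; python3 -c "
from h import *
im=optics.capture('scene')[130:340,180:580];cv2.imwrite('pics/sc4.png',cv2.resize(im,None,fx=2,fy=2))"
```

```text
24.48 [0.5373 0.1881 0.2319] yaw 156.22 F [-0.3 -0.4 -0.1] T [ 0.   -0.04  0.03] op 0.0438 0.0 q6 -0.84
```

View pics/sc4.png

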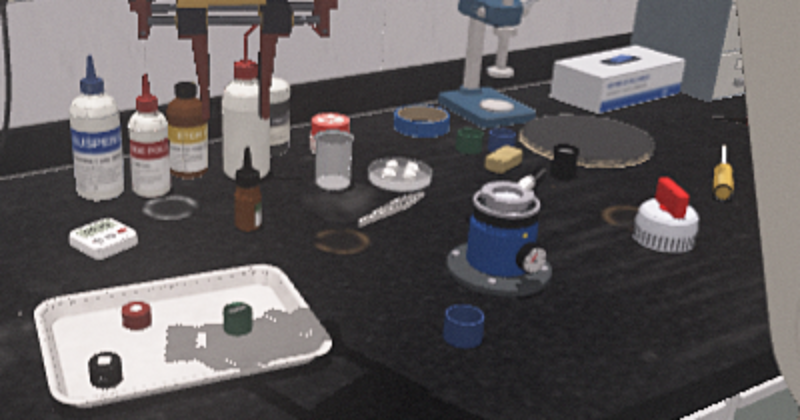

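The mount stands upright in the tray at (237,317). The cap stands rim-down on the worktop at (666,215), and the bystanders are in place.

```bash
python3 -c "
from bench import bot; print(bot.sign_off())"
```

```text
the job is handed in; nothing more can be done
None
```

I've handed the job in at about 24.5 s of robot time. The pot was vented and opened, the cap stands rim-down on the worktop and the green mount stands upright in the tray, as the last picture confirmed, but the hand-in returned no verdict.

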